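Hold a web edge guide seated in its jig

ROBOT

A 7-joint arm with a two-finger parallel gripper is mounted at the origin on the work surface. World frame = base frame: x ahead of the robot, y to its left, z up, the work surface at z = 0. Lengths are in m, angles in degrees, forces in N, time in s.
With the tool pointing down it reaches from about 0.425 to 0.975 m from the base axis. Payload 16.7 kg.
Tool frame: the origin (TCP) lies where the fingers leave the gripper's body, on its centre line; the fingertips stand 73 mm ahead of it and the grasp point (between the pads) lies 54 mm ahead of it; z points along the fingers, y is the line along which they close (so a half turn about z gives the same grasp; the last joint's range is limited). The gripper opens to 85 mm and grips with 20 to 120 N. Pads are 22 mm wide; open, the fingers measure 114 mm over their backs; the gripper's body (76 mm by 85 mm) begins 54 mm behind the grasp point. The pads swing forward as they close: fully open they stand 13 mm farther back than shut.
Start: joints at [-73.997, 24.414, 4.234, 92.017, -1.954, 63.644, -3.845], TCP at [0.281, 0.614, 0.304] pointing down, gripper open.
Joint ranges: [-163.25, 163.25], [-28.42, 122.38], [-70.27, 78.77], [12.13, 141.07], [-58.53, 238.53], [9.26, 117.41], [-156.51, 156.51]. Speed limits (degrees/s): [108.29, 108.29, 136.94, 136.94, 172.46, 172.46, 172.46].

INTERFACE

Orientations are given as a 3x3 rotation matrix whose columns are the frame's x, y, z axes.
In Python, from station import env gives the robot as it stands.
- The arm moves only by the tool send_rows, never from a script. Its argument "steps" is a list of rows, each a list of 3 entries, a list of its own where there are three numbers: the shift along the world's x, y, z in mm, then the turn, a rotation vector about the world's x, y, z in degrees, then the finger opening in mm, from 0 to 85.4. A call has 1 to 20 rows; each row shifts and turns the commanded pose from where the row before left it; what a row does not reach is not made up. A row lasts 1/10 s, in which the tool goes at most 50 mm and 8.59 degrees, less where a joint would pass 70% of its speed; a pose out of reach is approached as far as the arm can. A call with a gripper value outside its range is refused whole. The fingers move at their own pace and stop on an object; "force" is the grip in N (left out, the last holds). Time passes only in rows, so rows that do not move let the fingers close. It gives the time, the measured TCP pose, the force, the opening and the grip force at its end, in the units of the state.
- env.state(): the state, without advancing time (a new reading comes with each control period).
- env.read_camera(name): name is "scene" or "top" or "wrist"; returns a dict with "color" (384x512x3 uint8, red, green, blue), "depth" (384x512 float32, m along the optical axis (not along the pixel's ray), 0 where there is no reading), "fx", "fy", "cx", "cy" (pixels), "camera_from_world" (4x4, takes a point from world to camera coordinates); the wrist camera has in their place "T_tool_cam" (4x4, takes a point from camera to tool coordinates, whose origin is the TCP and whose axes are the flange's). Camera axes: x right, y up, looking along -z (the intrinsics and any distortion apply to the point x, -y, -z); pixel columns grow to the right and rows downward; lengths in m; the calibration is good to about 2 mm. The wrist camera is an equidistant fisheye: a pixel r from the principal point sees the ray r / f radians off the axis. A picture is of the moment at which its call begins: read the wrist's pose just before it.
- env.hand_in(): hands the job in; it is judged then, once.
Trained networks look in a picture, given as the dict that the camera call returned (one of the last four; its "shot" number tells which), for a name from the list of things; names that differ only in an ending like _2 or _b are one class to them, and where a whole thing is asked for, a point or a joint stands for the part that bears it (a point fixed in the world has none). Each returns a list of dicts, best first, with "conf" (0 to 1); they miss things now and then, are a little off and sometimes report something else, mostly with a low value. They report only what shows in the picture. A call takes as long as a camera call. They do not tell look-alikes from the thing itself.
- env.outline_of(query, picture): "pixels" (384x512 bool, what is visible of it) and "extent" ([left, top, right, bottom] as shares, 0 to 1, of the picture: columns of its width, rows of its height, round what is visible of it).
- env.landmark_of(query, picture): "location" ([column, row] as shares, 0 to 1, of the picture: columns of its width, rows of its height: a listed point, or the origin of a listed thing).
The state is a dict: "t": time; "qpos": joint angles; "qd": joint speeds; "joint_torque": joint torques, N m; "eef_pos": TCP position; "ee_rot": TCP orientation; "force": force on the tool from outside, world axes, zero at the start; "wrist_torque": the same for the moment, N m; "opening": finger opening in m; "gripper_force": force on a finger pad.
Only numpy, scipy, OpenCV 4.12 (cv2) and the standard library are available. Lean on these libraries where they do the work, as an engineer would, in place of code of your own. Each camera call takes 0.05 s, during which the arm holds its last target. There are 200 camera calls.

TASK

The longer of the two aluminium angle pieces is a label-web edge guide that has to be held for screwing down. Stand it on the plate of the dark steel jig, the way up it lies now, its end butted against the stop block and the outside of its upright leg towards the fence; then, with the fingertips in its inside corner, give one diagonal push that presses it firmly (10 to 15 N each way) against fence and plate together, and finish while still holding that push. Leave the short angle piece where it lies.

Things in the scene. Friction and masses are not known exactly. Their poses are not given: they have to be found in the camera images.
- long_guide: The workpiece: L-section aluminium angle, 110 mm long, 0.2 kg; it tips if pushed high up. It lies on its flat leg (60 mm wide, 8 mm thick, x = -30 to 30 mm). The upright leg is 8 mm thick (x = 22 to 30 mm), its top 40 mm above the underside; the inside corner runs along x = 22, z = 8 mm. Origin: centre of the underside. y is along its length, z up, +x towards the outside face of the upright leg.
- heel (a point): A point of the long guide: bottom edge of the outside face of its upright leg, at mid length (x = 30, y = 0, z = 0 mm in its frame).
- short_guide: A left-over offcut of the same angle section but only 70 mm long, same frame (origin at the centre of its underside). To be left alone.
- jig: The jig, bolted to the table: plate, fence and stop block. Origin: centre of the underside of the plate, z up. +x points from the open front edge of the plate to the fence, +y along the fence to the stop block.
- plate: The jig's base plate, 150 mm (x) by 200 mm (y) by 10 mm thick, fixed. Same origin and axes as the jig.
- fence: The jig's fence, fixed: a bar along the whole far edge of the plate, its upright face at x = 50 mm in the jig's axes, 25 mm thick, top 45 mm above the plate. Same origin and axes as the jig.
- stop: The jig's stop block, fixed: at the +y end of the plate, touching the fence, 80 mm along x (x = -30 to 50 mm), 30 mm thick (y = 70 to 100 mm), top 25 mm above the plate. Same origin and axes as the jig.
- corner (a point): The corner where fence face, stop face and plate top meet, at x = 50, y = 70, z = 10 mm in the jig's axes, and with those axes. The seated guide has its axes parallel to the jig's, and its origin at x = -30, y = -55, z = 0 mm from here.
Things that resemble listed ones, but are neither listed nor needed, are in the scene too. Leave any green look-alike of the long_guide alone.

How it is judged:
By the outcome, as a careful person would: the job done as asked, in the order asked, and still so for the second after the job is handed in, while the arm keeps its last pose, push and grip.
It also fails if it takes over 56 s, if anything falls off the work surface, if the arm or the gripper's body presses on something with over 40 N, if the wrist force passes 120 N, or if a joint passes its speed limit or range.

## Working session

There is one attempt and no reset: what is moved stays moved. The work goes in short steps, Python scripts to look and compute and a tool call to move; the robot and the scene stay as the last step left them, time stands still between calls to the robot, and variables do not carry over. Pictures are saved under pics/ and viewed, at most 10 in all, crops included, and the job is handed in when it is done.

Besides the shell and the picture viewer there is one more tool, called after "Emit:" as name([rows], argument=value, ...), one row to a line, values as JSON. send_rows: Moves the arm, as the interface text tells. Its arguments: {"type":"object","properties":{"steps":{"type":"array","items":{"type":"array"}},"force":{"type":"number"}},"required":["steps"]}

```bash
ls; mkdir -p pics; cat > h.py <<'E'
import numpy as np, cv2
from station import env
def cloud(p):
    d=p["depth"]; v,u=np.mgrid[0:d.shape[0],0:d.shape[1]]
    P=np.stack([(u-p["cx"])/p["fx"]*d,-(v-p["cy"])/p["fy"]*d,-d,np.ones_like(d)],-1)
    W=P@np.linalg.inv(p["camera_from_world"]).T
    W=W[...,:3]; W[d<=0]=np.nan; return W
def rect(W,m,lo,hi):
    q=W[m]; q=q[(q[:,2]>lo)&(q[:,2]<hi)]
    r=cv2.minAreaRect((q[:,:2]*1000).astype(np.float32)); return len(q),r,cv2.boxPoints(r).round(1).tolist()
E
python3 - <<'E'
from h import *
s=env.state(); print({k:np.round(v,3).tolist() for k,v in s.items()})
for n in ["top","scene"]:
    p=env.read_camera(n); cv2.imwrite(f"pics/{n}.png",p["color"][...,::-1]); W=cloud(p)
    np.savez(f"{n}.npz",W=W,c=p["color"])
    print(n,p.keys())
    for q in ["long_guide","short_guide","jig","fence","stop"]:
        for o in env.outline_of(q,p)[:4]:
            m=o["pixels"]; print(q,round(o["conf"],2),np.round(np.array(o["extent"])*[512,384,512,384]).tolist(),np.nanmedian(W[m],0).round(3), p["color"][m].mean(0).round())
            if n=="top": print("   ",rect(W,m,.004,.2)[1])
    for q in ["corner","heel","long_guide"]:
        for o in env.landmark_of(q,p)[:3]:
            c=(np.array(o["location"])*[512,384]).astype(int); print(q,round(o["conf"],2),c,W[c[1],c[0]].round(3))
E
```

```text
pics
{'t': 0.0, 'qpos': [-73.998, 24.45, 4.231, 92.054, -1.953, 63.645, -3.846], 'qd': [-0.085, -0.068, 0.059, 0.061, -0.047, -0.006, 0.039], 'joint_torque': [-0.0, -94.983, 3.761, -46.352, 0.019, 0.01, -0.0], 'eef_pos': [0.281, 0.614, 0.303], 'ee_rot': [[-0.909, 0.416, -0.0], [0.416, 0.909, -0.001], [-0.0, -0.001, -1.0]], 'force': [0.195, -0.529, 0.034], 'wrist_torque': [-0.04, 0.084, -0.009], 'gripper_force': 0.0, 'opening': 0.085}
top dict_keys(['color', 'depth', 'fx', 'fy', 'cx', 'cy', 'camera_from_world', 'shot'])
long_guide 0.93 [297.0, 184.0, 350.0, 221.0] [ 0.481 -0.166  0.009] [159. 155. 156.]
    ((478.13165283203125, -164.33123779296875), (109.81999206542969, 58.78541946411133), 75.96920776367188)
long_guide 0.91 [174.0, 247.0, 233.0, 295.0] [0.331 0.081 0.009] [ 35. 115.  50.]
    ((330.3439636230469, 81.70831298828125), (60.12139892578125, 111.07733917236328), 22.494081497192383)
long_guide 0.72 [304.0, 245.0, 345.0, 304.0] [ 0.333 -0.169  0.01 ] [ 39. 110.  52.]
    ((335.3069763183594, -166.86923217773438), (60.402587890625, 108.31936645507812), 68.49932098388672)
long
[... 1539 characters left out ...]
[126. 120. 123.]
long_guide 0.7 [225.0, 141.0, 257.0, 175.0] [0.336 0.079 0.008] [52. 99. 60.]
jig 0.81 [268.0, 139.0, 351.0, 199.0] [0.514 0.183 0.011] [61. 62. 64.]
fence 0.86 [305.0, 140.0, 351.0, 191.0] [0.574 0.174 0.053] [50. 50. 52.]
stop 0.74 [317.0, 136.0, 341.0, 156.0] [0.51  0.269 0.033] [55. 55. 57.]
stop 0.2 [271.0, 136.0, 355.0, 195.0] [0.515 0.184 0.011] [61. 62. 63.]
corner 0.91 [337 159] [0.578 0.212 0.055]
heel 0.97 [226 246] [ 0.507 -0.179 -0.001]
heel 0.92 [282 243] [ 0.609 -0.088  0.001]
heel 0.86 [252 163] [ 0.364  0.099 -0.001]
long_guide 0.97 [237 159] [0.327 0.075 0.01 ]
long_guide 0.89 [295 237] [ 0.638 -0.081  0.042]
long_guide 0.69 [222 239] [ 0.504 -0.188  0.033]
```

View pics/top.png

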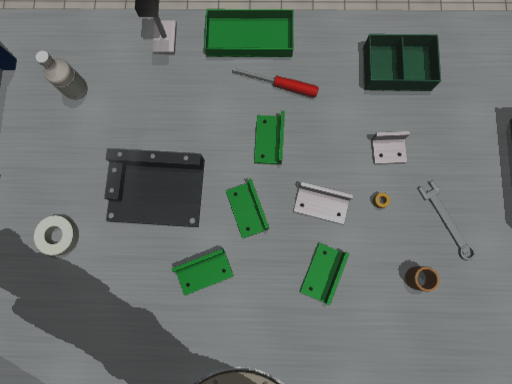

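View pics/scene.png

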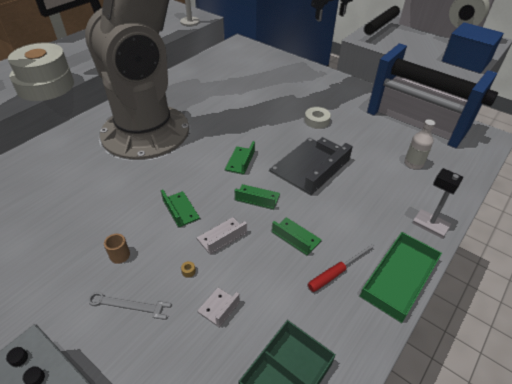

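The top view shows the grey long guide at about (323,204), with its upright leg on the far (+x) side and a yaw of about -14°. The jig is at (155,187), fence far and stop left. The offcut is at (390,150), and the green ones are look-alikes. I'll refine the poses next.

```bash
python3 - <<'E'
from h import *
def fit(W,c,x,r,lo,hi):
    m=(abs(W[...,0]-x[0])<r[0])&(abs(W[...,1]-x[1])<r[1])&(W[...,2]>lo)&(W[...,2]<hi); return m
for n in ["top","scene"]:
    d=np.load(n+".npz"); W=d["W"]; c=d["c"].astype(int)
    g=fit(W,c,(.478,-.164),(.075,.09),.004,.06)&(abs(c[...,1]-c[...,0])<25)
    print(n,"guide",rect(W,g,.004,.06)[1:]); print("  leg",rect(W,g,.035,.06)[0:2])
    q=W[g&(W[...,2]>.004)]; print("  z pct",np.percentile(q[:,2],[5,50,95]).round(4))
    j=fit(W,c,(.51,.195),(.12,.13),.004,.08)&(c.max(-1)<140)
    print("  jig",rect(W,j,.004,.08)[1:]); print("  fence",rect(W,j,.048,.07)[1:]); print("  stop",rect(W,j,.028,.043)[1:])
    q=W[j]; print("  plate z",np.median(q[q[:,2]<.02][:,2]).round(4))
E
```

```text
top guide (((476.8853759765625, -160.79202270507812), (171.5437774658203, 143.6521453857422), 89.34691619873047), [[404.1000061035156, -245.6999969482422], [547.7000122070312, -247.39999389648438], [549.7000122070312, -75.80000305175781], [406.0, -74.19999694824219]])
  leg (230, ((503.9297790527344, -170.57275390625), (108.7964096069336, 8.79458999633789), 76.34952545166016))
  z pct [0.0057 0.0094 0.0411]
  jig (((510.5270690917969, 195.78347778320312), (257.6640625, 238.48907470703125), 89.96025085449219), [[391.20001220703125, 67.0], [629.7000122070312, 66.9000015258789], [629.9000244140625, 324.5], [391.3999938964844, 324.70001220703125]])
  fence (((566.0587158203125, 192.78790283203125), (200.1873016357422, 25.92841911315918), 87.60321807861328), [[548.9000244140625, 93.30000305175781], [574.7999877929688, 92.19999694824219], [583.2000122070312, 292.29998779296875], [557.2999877929688, 293.29998779296875]])
  stop (((524.1052856445312, 194.8936309814453), (82.98896026611328, 210.99240112304688), 4.195652484893799), [[475.0, 297.1000061035156], [490.3999938964844, 86.5999984741
[... 563 characters left out ...]
5966797, 251.24884033203125), 1.0678157806396484), [[398.5, 314.1000061035156], [403.1000061035156, 62.900001525878906], [608.5, 66.69999694824219], [603.7999877929688, 317.8999938964844]])
  fence (((566.8170166015625, 192.306396484375), (203.66867065429688, 27.341903686523438), 87.28590393066406), [[548.2999877929688, 91.19999694824219], [575.7000122070312, 89.9000015258789], [585.2999877929688, 293.3999938964844], [558.0, 294.70001220703125]])
  stop (((527.3157348632812, 195.04681396484375), (203.7544403076172, 105.39777374267578), 87.59028625488281), [[470.3999938964844, 95.5], [575.7000122070312, 91.0], [584.2999877929688, 294.6000061035156], [478.8999938964844, 299.0]])
  plate z 0.01
```

Emit:
send_rows([
  [[10, -40, 0], [0, 0, -7], 85],
  [[10, -45, 0], [0, 0, -8], 85],
  [[10, -45, 0], [0, 0, -8], 85],
  [[10, -45, 0], [0, 0, -8], 85],
  [[10, -45, 0], [0, 0, -8], 85],
  [[10, -45, 0], [0, 0, -8], 80],
  [[10, -45, 0], [0, 0, -8], 70],
  [[10, -45, 0], [0, 0, -8], 60],
  [[10, -45, 0], [0, 0, -8], 60],
  [[10, -45, 0], [0, 0, -8], 60],
  [[20, -45, 0], [0, 0, 0], 60],
  [[20, -45, 0], [0, 0, 0], 60],
  [[20, -45, 0], [0, 0, 0], 60],
  [[20, -45, 0], [0, 0, 0], 60],
  [[10, -45, 0], [0, 0, 0], 60],
  [[10, -45, 0], [0, 0, 0], 60],
  [[10, -45, 0], [0, 0, 0], 60],
  [[0, 0, 0], [0, 0, 0], 60],
], force=40)

```text
t: 2.7
eef_pos: [0.4907, -0.1519, 0.3043]
ee_rot: [[0.241, 0.97, 0.001], [0.97, -0.241, -0.003], [-0.002, 0.002, -1.0]]
force: [-0.1, 1.3, 1.3]
opening: 0.06
gripper_force: 0.0
```

Emit:
send_rows([
  [[13, -19, -30], [0, 0, 0.4], 60],
  [[0, 0, -45], [0, 0, 0], 50],
  [[0, 0, -45], [0, 0, 0], 50],
  [[0, 0, -45], [0, 0, 0], 50],
  [[0, 0, -35], [0, 0, 0], 50],
  [[0, 0, -16], [0, 0, 0], 50],
  [[0, 0, 0], [0, 0, 0], 50],
  [[0, 0, 0], [0, 0, 0], 0],
  [[0, 0, 0], [0, 0, 0], 0],
  [[0, 0, 0], [0, 0, 0], 0],
  [[0, 0, 0], [0, 0, 0], 0],
  [[0, 0, 0], [0, 0, 0], 0],
  [[0, 0, 0], [0, 0, 0], 0],
  [[0, 0, 0], [0, 0, 0], 0],
])

```text
t: 4.1
eef_pos: [0.5046, -0.1652, 0.0895]
ee_rot: [[0.228, 0.974, 0.003], [0.974, -0.228, 0.0], [0.001, 0.002, -1.0]]
force: [-2.4, 2.1, 14.4]
opening: 0.0071
gripper_force: 39.5
```

Emit:
send_rows([
  [[0, 0, 10], [0, 0, 0], 0],
  [[0, 0, 30], [0, 0, 0], 0],
  [[0, 0, 40], [0, 0, 0], 0],
  [[0, 0, 20], [0, 0, 0], 0],
  [[0, 0, 0], [0, 0, 0], 0],
  [[0, 0, 0], [0, 0, 0], 0],
])

```text
t: 4.7
eef_pos: [0.5038, -0.1647, 0.1884]
ee_rot: [[0.227, 0.974, 0.001], [0.974, -0.227, 0.001], [0.001, 0.001, -1.0]]
force: [-0.0, 0.2, -2.1]
opening: 0.0072
gripper_force: 39.5
```

```bash
python3 - <<'E'
from h import *
s=env.state(); print(s["eef_pos"],s["force"],s["opening"],s["wrist_torque"])
p=env.read_camera("scene"); cv2.imwrite("pics/s2.png",cv2.resize(p["color"][150:300,130:330,::-1],None,fx=3,fy=3)); W=cloud(p)
c=p["color"].astype(int)
for o in env.outline_of("long_guide",p)[:5]:
    m=o["pixels"]; print(round(o["conf"],2),np.round(np.array(o["extent"])*[512,384,512,384]).tolist(),np.nanmedian(W[m],0).round(3), c[m].mean(0).round(), np.nanpercentile(W[m][:,2],[3,97]).round(3))
    if abs(c[m].mean(0)[1]-c[m].mean(0)[0])<20: print(rect(W,m,.05,.3)[1:])
E
```

```text
[ 0.50376851 -0.16469325  0.18837912] [-0.01931751  0.22566671 -2.08018532] 0.007210841456738005 [0.00907639 0.04171864 0.04281902]
0.98 [193.0, 199.0, 249.0, 229.0] [ 0.494 -0.19   0.108] [123. 118. 120.] [0.1   0.139]
(((478.7300720214844, -165.3809814453125), (109.65483856201172, 66.88871002197266), 78.34815979003906), [[434.8999938964844, -212.3000030517578], [500.3999938964844, -225.8000030517578], [522.5999755859375, -118.4000015258789], [457.0, -104.9000015258789]])
0.8 [241.0, 186.0, 281.0, 211.0] [ 0.483 -0.016  0.01 ] [51. 90. 58.] [-0.001  0.042]
0.72 [161.0, 193.0, 198.0, 228.0] [ 0.339 -0.172  0.008] [ 52. 106.  62.] [0.005 0.041]
0.55 [270.0, 221.0, 320.0, 254.0] [ 0.626 -0.074  0.009] [47. 78. 53.] [-0.    0.04]
0.48 [242.0, 144.0, 253.0, 173.0] [0.358 0.091 0.026] [40. 82. 48.] [0.003 0.042]
```

View pics/s2.png

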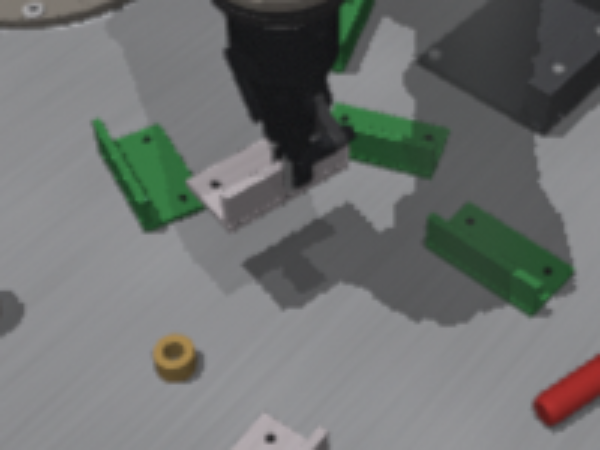

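Emit:
send_rows([
  [[2, 20, 0], [0, 0, 1], 0],
  [[2, 40, 0], [0, 0, 2], 0],
  [[2, 40, 0], [0, 0, 2], 0],
  [[2, 40, 0], [0, 0, 2], 0],
  [[2, 40, 0], [0, 0, 2], 0],
  [[1.5, 40, 0], [0, 0, 1.7], 0],
  [[0, 40, 0], [0, 0, 0], 0],
  [[0, 40, -8], [0, 0, 0], 0],
  [[0, 40, -10], [0, 0, 0], 0],
  [[0, 32, -10], [0, 0, 0], 0],
  [[0, 0, 0], [0, 0, 0], 0],
  [[0, 0, 0], [0, 0, 0], 0],
  [[0, 0, 0], [0, 0, 0], 0],
])

```text
t: 6.1
eef_pos: [0.5151, 0.2055, 0.1595]
ee_rot: [[0.045, 0.999, -0.001], [0.999, -0.045, -0.001], [-0.001, -0.001, -1.0]]
force: [0.1, 0.1, -1.7]
opening: 0.0072
gripper_force: 39.5
```

```bash
python3 - <<'E'
from h import *
s=env.state(); print(s["eef_pos"],s["ee_rot"].round(3).tolist(),s["force"])
p=env.read_camera("top"); cv2.imwrite("pics/t3.png",cv2.resize(p["color"][120:250,80:240,::-1],None,fx=4,fy=4)); W=cloud(p); c=p["color"].astype(int)
for o in env.outline_of("long_guide",p)[:5]:
    m=o["pixels"]; print(round(o["conf"],2),np.nanmedian(W[m],0).round(3), c[m].mean(0).round())
    if abs(c[m].mean(0)[1]-c[m].mean(0)[0])<20: print(rect(W,m,.05,.3)[1:])
p=env.read_camera("scene"); W=cloud(p); c=p["color"].astype(int)
for o in env.outline_of("long_guide",p)[:5]:
    m=o["pixels"]; 
    if abs(c[m].mean(0)[1]-c[m].mean(0)[0])<20: print(rect(W,m,.05,.3)[1:],np.nanpercentile(W[m][:,2],[3,97]).round(3))
E
```

```text
[0.51507808 0.20551671 0.1595178 ] [[0.045, 0.999, -0.001], [0.999, -0.045, -0.001], [-0.001, -0.001, -1.0]] [ 0.09131777  0.08941106 -1.70223297]
0.96 [ 0.334 -0.169  0.01 ] [ 42. 122.  57.]
0.9 [0.331 0.082 0.009] [ 40. 126.  56.]
0.73 [ 0.621 -0.052  0.009] [ 43. 119.  57.]
0.64 [0.483 0.18  0.079] [147. 142. 144.]
(((484.67120361328125, 200.2897186279297), (109.63577270507812, 66.13945770263672), 87.76566314697266), [[449.5, 146.8000030517578], [515.5999755859375, 144.1999969482422], [519.9000244140625, 253.8000030517578], [453.79998779296875, 256.3999938964844]])
(((489.61688232421875, 198.73599243164062), (110.00398254394531, 61.41477966308594), 87.04513549804688), [[456.1000061035156, 145.39999389648438], [517.4000244140625, 142.1999969482422], [523.0999755859375, 252.10000610351562], [461.79998779296875, 255.1999969482422]]) [0.074 0.111]
```

View pics/t3.png

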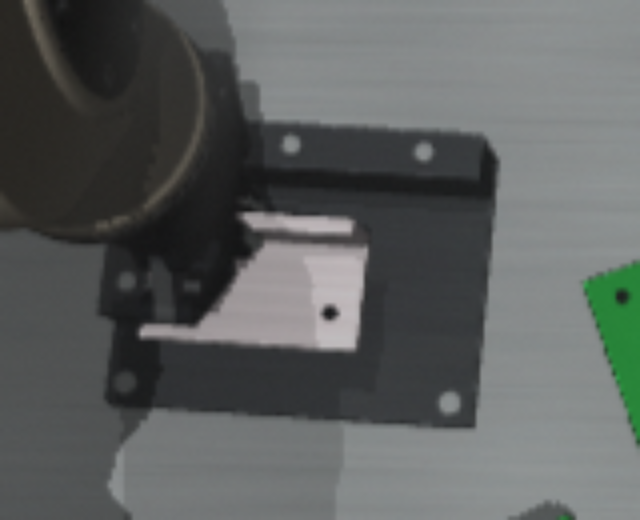

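Emit:
send_rows([
  [[0, 0, -25], [0, 0, 0], 0],
  [[0, 0, -25], [0, 0, 0], 0],
  [[0, 0, -7], [0, 0, 0], 0],
  [[0, 0, 0], [0, 0, 0], 0],
  [[0.2, 4, 0], [0, 0, 0], 0],
  [[0.1, 2, 0], [0, 0, 0], 0],
  [[0, 0, 0], [0, 0, 0], 0],
])

```text
t: 7.0
eef_pos: [0.5158, 0.2137, 0.1037]
ee_rot: [[0.042, 0.999, 0.001], [0.999, -0.042, 0.001], [0.001, 0.001, -1.0]]
force: [0.1, 0.6, -1.3]
opening: 0.0071
gripper_force: 39.5
```

Emit:
send_rows([
  [[0, 1, 0], [0, 0, 0], 0],
  [[0, 0, 0], [0, 0, 0], 0],
])

```text
t: 7.2
eef_pos: [0.5155, 0.2141, 0.1032]
ee_rot: [[0.043, 0.999, 0.0], [0.999, -0.043, 0.0], [0.0, 0.0, -1.0]]
force: [0.2, 0.2, -1.5]
opening: 0.007
gripper_force: 39.5
```

Emit:
send_rows([
  [[0, 1, 0], [0, 0, 0], 0],
  [[0, 0, 0], [0, 0, 0], 0],
])

```text
t: 7.4
eef_pos: [0.5155, 0.2149, 0.103]
ee_rot: [[0.043, 0.999, -0.0], [0.999, -0.043, 0.0], [0.0, -0.0, -1.0]]
force: [0.6, 0.5, -1.9]
opening: 0.0072
gripper_force: 39.5
```

Emit:
send_rows([
  [[0, 1, -0.5], [0, 0, 0], 0],
  [[0, 0, 0], [0, 0, 0], 0],
])

```text
t: 7.6
eef_pos: [0.5154, 0.2159, 0.1023]
ee_rot: [[0.043, 0.999, -0.0], [0.999, -0.043, -0.0], [-0.0, -0.0, -1.0]]
force: [0.5, 0.5, -2.2]
opening: 0.0075
gripper_force: 39.6
```

Emit:
send_rows([
  [[0, 1, -0.5], [0, 0, 0], 0],
  [[0, 0, 0], [0, 0, 0], 0],
])

```text
t: 7.8
eef_pos: [0.5156, 0.216, 0.1019]
ee_rot: [[0.044, 0.999, -0.0], [0.999, -0.044, -0.001], [-0.001, -0.0, -1.0]]
force: [0.7, -5.3, 0.7]
opening: 0.0071
gripper_force: 39.8
```

Emit:
send_rows([
  [[0, 0.7, 0], [0, 0, 0], 0],
  [[0, 0, 0], [0, 0, 0], 0],
])

```text
t: 8.0
eef_pos: [0.5156, 0.2161, 0.1019]
ee_rot: [[0.044, 0.999, -0.0], [0.999, -0.044, -0.002], [-0.002, -0.0, -1.0]]
force: [0.0, -8.6, 2.0]
opening: 0.0071
gripper_force: 40.1
```

Emit:
send_rows([
  [[0, -0.7, -0.8], [0, 0, 0], 0],
  [[0, 0, 0], [0, 0, 0], 0],
])

```text
t: 8.2
eef_pos: [0.5156, 0.216, 0.101]
ee_rot: [[0.044, 0.999, -0.0], [0.999, -0.044, -0.001], [-0.001, 0.0, -1.0]]
force: [0.3, -5.7, 0.1]
opening: 0.0071
gripper_force: 40.0
```

Emit:
send_rows([
  [[0, 0, -0.8], [0, 0, 0], 0],
  [[0, 0, 0], [0, 0, 0], 0],
])

```text
t: 8.4
eef_pos: [0.5156, 0.216, 0.1003]
ee_rot: [[0.044, 0.999, 0.0], [0.999, -0.044, -0.001], [-0.001, 0.0, -1.0]]
force: [1.5, -5.4, 2.0]
opening: 0.007
gripper_force: 40.0
```

Emit:
send_rows([
  [[0, 0, -0.7], [0, 0, 0], 0],
  [[0, 0, 0], [0, 0, 0], 0],
])

```text
t: 8.6
eef_pos: [0.5157, 0.216, 0.0996]
ee_rot: [[0.044, 0.999, 0.0], [0.999, -0.044, -0.001], [-0.001, 0.0, -1.0]]
force: [0.8, -6.7, 2.0]
opening: 0.0069
gripper_force: 40.1
```

Emit:
send_rows([
  [[0, 0, 0], [0, 0, 0], 25],
  [[0, 0, 0], [0, 0, 0], 25],
  [[0, 0, 0], [0, 0, 0], 25],
  [[0, 0, 0], [0, 0, 0], 25],
])

```text
t: 9.0
eef_pos: [0.5154, 0.2171, 0.0996]
ee_rot: [[0.043, 0.999, -0.0], [0.999, -0.043, 0.0], [0.0, -0.0, -1.0]]
force: [0.4, -1.6, 0.7]
opening: 0.0249
gripper_force: 0.0
```

Emit:
send_rows([
  [[0, 0, 20], [0, 0, 0], 25],
  [[0, 0, 40], [0, 0, 0], 25],
  [[0, 0, 45], [0, 0, 0], 25],
  [[0, 0, 45], [0, 0, 0], 25],
  [[0, -40, 30], [0, 0, 0], 25],
  [[0, -50, 0], [0, 0, 0], 25],
  [[0, -50, 0], [0, 0, 0], 25],
  [[0, -50, 0], [0, 0, 0], 25],
])

```text
t: 9.8
eef_pos: [0.5151, 0.0253, 0.28]
ee_rot: [[0.042, 0.999, 0.001], [0.999, -0.042, 0.001], [0.001, 0.001, -1.0]]
force: [1.2, -0.0, -0.8]
opening: 0.0253
gripper_force: 0.0
```

```bash
python3 - <<'E'
from h import *
s=env.state(); print(s["eef_pos"],s["qpos"],s["force"])
p=env.read_camera("top"); cv2.imwrite("pics/t4.png",cv2.resize(p["color"][120:250,80:240,::-1],None,fx=4,fy=4)); W=cloud(p); c=p["color"].astype(int)
for o in env.outline_of("long_guide",p)[:5]:
    m=o["pixels"]; print(round(o["conf"],2),np.nanmedian(W[m],0).round(3), c[m].mean(0).round())
    if abs(c[m].mean(0)[1]-c[m].mean(0)[0])<20: print(rect(W,m,.004,.1)[1:],rect(W,m,.042,.1)[1:])
E
```

```text
[0.51508838 0.02534565 0.28003042] [-49.42530826  13.86775552  46.36955198 115.73035457 -12.27032012
  55.17508242   0.75253474] [ 1.21512843 -0.01912026 -0.77312978]
0.89 [ 0.461 -0.008  0.009] [ 38. 125.  54.]
0.81 [ 0.62  -0.051  0.009] [ 38. 122.  53.]
0.74 [ 0.333 -0.169  0.009] [ 47. 125.  62.]
0.56 [0.335 0.036 0.009] [ 36. 113.  50.]
```

View pics/t4.png

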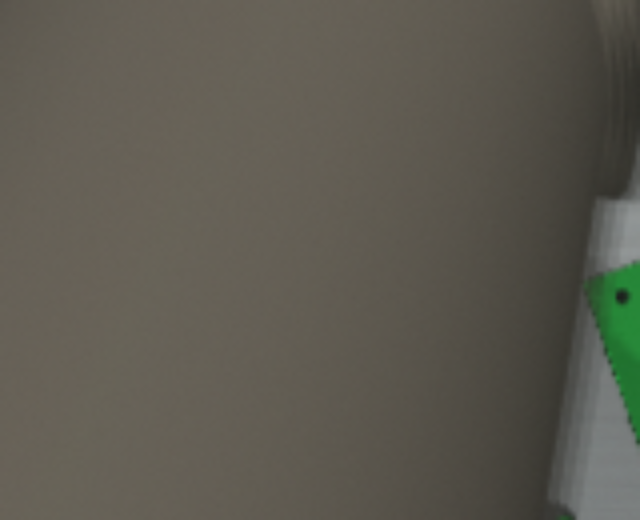

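The top view is blocked by the arm. I'll turn and tilt the tool for the push, then check with the scene camera.

Emit:
send_rows([
  [[0, 0, 0], [0, 0, 8.2], 25],
  [[0, 0, 0], [0, 0, 8.2], 25],
  [[0, 0, 0], [0, 0, 8.2], 25],
  [[0, 0, 0], [0, 0, 8.2], 25],
  [[0, 0, 0], [0, 0, 8.2], 25],
  [[0, 0, 0], [0, 0, 8.2], 25],
  [[0, 0, 0], [0, 0, 8.2], 25],
  [[0, 0, 0], [0, 0, 8.2], 25],
  [[0, 0, 0], [0, 0, 8.2], 25],
  [[0, 0, 0], [0, 0, 8.2], 25],
  [[0, 0, 0], [0, 0, 8.0], 25],
  [[0, 0, 0], [-0.2, -5, 0], 25],
  [[0, 0, 0], [-0.2, -5, 0], 25],
  [[0, 0, 0], [-0.2, -5, 0], 25],
  [[0, 0, 0], [-0.2, -5, 0], 25],
  [[0, 0, 0], [0, 0, 0], 25],
  [[0, 0, 0], [0, 0, 0], 25],
])

```text
t: 11.6
eef_pos: [0.5153, 0.0271, 0.2799]
ee_rot: [[-0.939, 0.042, 0.34], [0.04, 0.999, -0.013], [-0.34, 0.001, -0.94]]
force: [-0.7, 0.4, 0.7]
opening: 0.0248
gripper_force: 0.0
```

```bash
python3 - <<'E'
from h import *
s=env.state(); print(s["eef_pos"],s["qpos"].round(1),s["ee_rot"].round(3).tolist(),s["force"],s["wrist_torque"])
p=env.read_camera("scene"); cv2.imwrite("pics/s5.png",cv2.resize(p["color"][110:230,230:390,::-1],None,fx=4,fy=4)); W=cloud(p); c=p["color"].astype(int)
for o in env.outline_of("long_guide",p)[:6]:
    m=o["pixels"]; print(round(o["conf"],2),np.nanmedian(W[m],0).round(3), c[m].mean(0).round())
    if abs(c[m].mean(0)[1]-c[m].mean(0)[0])<20: print(rect(W,m,.004,.1)[1:],rect(W,m,.042,.1)[1:])
E
```

```text
[0.51533329 0.02711392 0.27986133] [-41.9   2.7  30.4 126.3   6.3  32.2  71.1] [[-0.939, 0.042, 0.34], [0.04, 0.999, -0.013], [-0.34, 0.001, -0.94]] [-0.72898863  0.39393818  0.67036763] [-0.01182971  0.37749442 -0.03514352]
0.93 [ 0.629 -0.074  0.009] [58. 99. 65.]
0.79 [ 0.343 -0.172  0.008] [ 53. 104.  62.]
0.58 [0.497 0.201 0.019] [110. 105. 107.]
(((489.8821716308594, 210.51670837402344), (113.72441864013672, 62.152801513671875), 86.79261779785156), [[455.70001220703125, 155.5], [517.7000122070312, 152.0], [524.0999755859375, 265.6000061035156], [462.0, 269.0]]) (((514.23974609375, 206.74378967285156), (104.63885498046875, 10.670380592346191), 87.79022979736328), [[506.8999938964844, 154.6999969482422], [517.5999755859375, 154.3000030517578], [521.5999755859375, 258.79998779296875], [510.8999938964844, 259.20001220703125]])
0.56 [0.337 0.074 0.009] [41. 85. 49.]
```

View pics/s5.png

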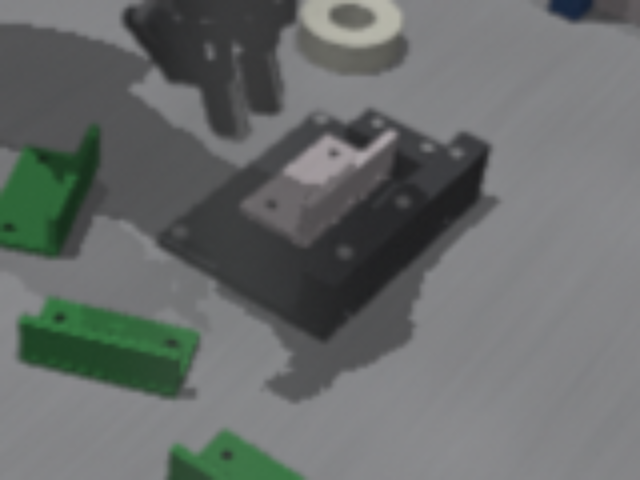

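Emit:
send_rows([
  [[-5, 20, 0], [0, 0, 0], 25],
  [[-9, 36, -15], [0, 0, 0], 25],
  [[-9, 36, -25], [0, 0, 0], 25],
  [[-9, 36, -30], [0, 0, 0], 25],
  [[-9, 36, -30], [0, 0, 0], 25],
  [[-10, 17, -30], [0, 0, 0], 25],
  [[0, 0, -30], [0, 0, 0], 25],
  [[0, 0, -15], [0, 0, 0], 25],
  [[0, 0, 0], [0, 0, 0], 25],
  [[0, 0, 0], [0, 0, 0], 25],
])

```text
t: 12.7
eef_pos: [0.4651, 0.2076, 0.1046]
ee_rot: [[-0.939, 0.044, 0.342], [0.041, 0.999, -0.015], [-0.342, -0.001, -0.94]]
force: [-0.8, -0.0, -0.4]
opening: 0.0252
gripper_force: 0.0
```

Emit:
send_rows([
  [[4, 0, -5], [0, 0, 0], 25],
  [[3, 0, -4], [0, 0, 0], 25],
  [[0, 0, 0], [0, 0, 0], 25],
])

```text
t: 13.0
eef_pos: [0.4725, 0.2078, 0.0966]
ee_rot: [[-0.938, 0.044, 0.343], [0.042, 0.999, -0.013], [-0.343, 0.002, -0.939]]
force: [-0.7, -0.4, 0.5]
opening: 0.0249
gripper_force: 0.0
```

Emit:
send_rows([
  [[0, 0, -2], [0, 0, 0], 25],
  [[0, 0, 0], [0, 0, 0], 25],
])

```text
t: 13.2
eef_pos: [0.472, 0.2078, 0.0945]
ee_rot: [[-0.938, 0.044, 0.343], [0.042, 0.999, -0.013], [-0.343, 0.002, -0.939]]
force: [0.1, 0.3, 0.9]
opening: 0.0251
gripper_force: 0.0
```

Emit:
send_rows([
  [[0, 0, -1.5], [0, 0, 0], 25],
  [[0, 0, 0], [0, 0, 0], 25],
])

```text
t: 13.4
eef_pos: [0.4717, 0.2079, 0.0927]
ee_rot: [[-0.939, 0.043, 0.343], [0.041, 0.999, -0.013], [-0.343, 0.001, -0.939]]
force: [0.2, 0.4, -0.0]
opening: 0.025
gripper_force: 0.0
```

Emit:
send_rows([
  [[0, 0, -1], [0, 0, 0], 25],
  [[0, 0, 0], [0, 0, 0], 25],
])

```text
t: 13.6
eef_pos: [0.4715, 0.2079, 0.0913]
ee_rot: [[-0.939, 0.043, 0.342], [0.041, 0.999, -0.014], [-0.342, 0.001, -0.94]]
force: [-0.4, 0.5, 0.7]
opening: 0.0251
gripper_force: 0.0
```

Emit:
send_rows([
  [[0, 0, -1], [0, 0, 0], 25],
  [[0, 0, 0], [0, 0, 0], 25],
])

```text
t: 13.8
eef_pos: [0.4714, 0.2078, 0.09]
ee_rot: [[-0.939, 0.043, 0.342], [0.041, 0.999, -0.014], [-0.342, 0.001, -0.94]]
force: [0.4, 0.5, -0.3]
opening: 0.0247
gripper_force: 0.0
```

Emit:
send_rows([
  [[0, 0, -1], [0, 0, 0], 25],
  [[0, 0, 0], [0, 0, 0], 25],
])

```text
t: 14.0
eef_pos: [0.4714, 0.2078, 0.089]
ee_rot: [[-0.939, 0.043, 0.342], [0.041, 0.999, -0.014], [-0.342, 0.001, -0.94]]
force: [-0.2, 0.4, -0.3]
opening: 0.025
gripper_force: 0.0
```

Emit:
send_rows([
  [[0, 0, -0.7], [0, 0, 0], 25],
  [[0, 0, 0], [0, 0, 0], 25],
])

```text
t: 14.2
eef_pos: [0.4715, 0.2078, 0.0886]
ee_rot: [[-0.939, 0.043, 0.342], [0.041, 0.999, -0.014], [-0.342, 0.001, -0.94]]
force: [-3.4, 0.5, 9.6]
opening: 0.0253
gripper_force: 4.6
```

Emit:
send_rows([
  [[0, 0, -0.0], [0, 0, 0], 25],
  [[2, 0, 1.2], [0, 0, 0], 25],
  [[3, 0, 0], [0, 0, 0], 25],
  [[3, 0, 0], [0, 0, 0], 25],
  [[0, 0, 0], [0, 0, 0], 25],
])

```text
t: 14.7
eef_pos: [0.4799, 0.2078, 0.0896]
ee_rot: [[-0.939, 0.043, 0.342], [0.041, 0.999, -0.014], [-0.342, 0.001, -0.94]]
force: [-0.3, 0.4, -0.1]
opening: 0.0251
gripper_force: 0.0
```

Emit:
send_rows([
  [[3, 0, 0], [0, 0, 0], 25],
  [[3, 0, 0], [0, 0, 0], 25],
  [[3, 0, 0], [0, 0, 0], 25],
  [[3, 0, 0], [0, 0, 0], 25],
  [[3, 0, 0], [0, 0, 0], 25],
  [[3, 0, 0], [0, 0, 0], 25],
  [[0, 0, 0], [0, 0, 0], 25],
])

```text
t: 15.4
eef_pos: [0.4973, 0.2076, 0.0893]
ee_rot: [[-0.939, 0.043, 0.341], [0.041, 0.999, -0.014], [-0.342, 0.0, -0.94]]
force: [-4.7, -1.7, 2.2]
opening: 0.0248
gripper_force: 2.6
```

Emit:
send_rows([
  [[3, 0, 0.3], [0, 0, 0], 25],
  [[3, 0, 0], [0, 0, 0], 25],
  [[2, 0, 0], [0, 0, 0], 25],
  [[0, 0, 0], [0, 0, 0], 25],
])

```text
t: 15.8
eef_pos: [0.5047, 0.2073, 0.0894]
ee_rot: [[-0.939, 0.043, 0.34], [0.04, 0.999, -0.015], [-0.341, -0.0, -0.94]]
force: [-8.6, -2.6, 1.9]
opening: 0.0246
gripper_force: 4.4
```

```bash
python3 - <<'E'
from h import *
s=env.state(); print(s["eef_pos"],s["force"],s["wrist_torque"],s["qpos"].round(1))
p=env.read_camera("scene"); cv2.imwrite("pics/s6.png",cv2.resize(p["color"][110:230,230:390,::-1],None,fx=4,fy=4)); W=cloud(p); c=p["color"].astype(int)
for o in env.outline_of("long_guide",p)[:6]:
    m=o["pixels"]
    if abs(c[m].mean(0)[1]-c[m].mean(0)[0])<20: print(o["conf"],rect(W,m,.004,.1)[1:],rect(W,m,.042,.1)[1:])
E
```

```text
[0.5047442  0.20732409 0.08942474] [-8.55414548 -2.58605448  1.92537262] [-0.4616807   1.9396591  -0.07743252] [-45.4  26.5  12.4 128.5  34.4  11.5  19.6]
0.58 (((517.4103393554688, 210.6414337158203), (60.142982482910156, 122.82882690429688), 4.797819137573242), [[482.29998779296875, 269.29998779296875], [492.6000061035156, 146.89999389648438], [552.5, 152.0], [542.2000122070312, 274.3999938964844]]) (((543.3173217773438, 209.451416015625), (8.709815979003906, 111.93186950683594), 4.797819137573242), [[534.2999877929688, 264.8999938964844], [543.7000122070312, 153.3000030517578], [552.2999877929688, 154.0], [543.0, 265.6000061035156]])
```

View pics/s6.png

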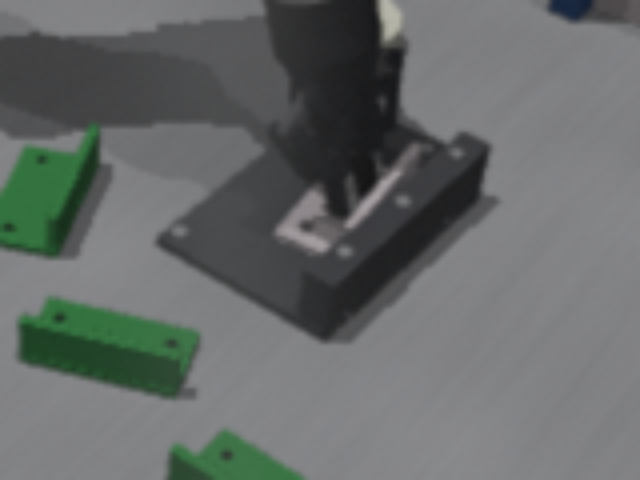

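The picture shows the guide skewed. Its -y end touches the fence, while the end at the stop lags by about 7°. I'll back off, reduce the tilt to ease joint 6, and push nearer the stop.

Emit:
send_rows([
  [[-6, 0, 0], [0, 0, 0], 25],
  [[-6, 0, 4], [0, 0, 0], 25],
  [[0, 10, 6], [0.2, 4, 0], 25],
  [[5, 16, 0], [0.2, 4, 0], 25],
  [[0, 0, 0], [0, 0, 0], 25],
  [[0, 0, 0], [0, 0, 0], 25],
])

```text
t: 16.5
eef_pos: [0.4992, 0.2308, 0.0981]
ee_rot: [[-0.973, 0.045, 0.225], [0.044, 0.999, -0.009], [-0.225, 0.001, -0.974]]
force: [-0.7, 0.7, -1.2]
opening: 0.0251
gripper_force: 0.0
```

```bash
python3 - <<'E'
from h import *
s=env.state(); print(s["eef_pos"],s["ee_rot"].round(3).tolist(),s["force"],s["qpos"].round(1))
E
```

```text
[0.49922793 0.23076007 0.0981086 ] [[-0.973, 0.045, 0.225], [0.044, 0.999, -0.009], [-0.225, 0.001, -0.974]] [-0.65445771  0.66156931 -1.15358773] [-33.1  25.9  -2.7 123.4  24.7  22.3  29.7]
```

Emit:
send_rows([
  [[3, 0, -4], [0, 0, 0], 25],
  [[3, 0, -3], [0, 0, 0], 25],
  [[3, 0, 0], [0, 0, 0], 25],
  [[0, 0, 0], [0, 0, 0], 25],
])

```text
t: 16.9
eef_pos: [0.5074, 0.2313, 0.0904]
ee_rot: [[-0.974, 0.043, 0.223], [0.042, 0.999, -0.01], [-0.223, -0.001, -0.975]]
force: [-0.6, 0.1, 2.7]
opening: 0.0254
gripper_force: 1.2
```

Emit:
send_rows([
  [[2, 0, 0], [0, 0, 0], 25],
  [[2, 0, 0], [0, 0, 0], 25],
  [[2, 0, 0], [0, 0, 0], 25],
  [[0, 0, 0], [0, 0, 0], 25],
])

```text
t: 17.3
eef_pos: [0.5141, 0.2313, 0.0908]
ee_rot: [[-0.974, 0.044, 0.224], [0.043, 0.999, -0.009], [-0.224, 0.0, -0.975]]
force: [0.0, 0.2, 0.1]
opening: 0.0247
gripper_force: 0.0
```

Emit:
send_rows([
  [[2, 0, 0], [0, 0, 0], 25],
  [[1.5, 0, 0], [0, 0, 0], 25],
  [[0, 0, 0], [0, 0, 0], 25],
])

```text
t: 17.6
eef_pos: [0.5175, 0.2313, 0.0909]
ee_rot: [[-0.974, 0.044, 0.224], [0.043, 0.999, -0.009], [-0.224, 0.001, -0.975]]
force: [-0.0, -0.1, 1.3]
opening: 0.0247
gripper_force: 0.0
```

Emit:
send_rows([
  [[1, 0, 0], [0, 0, 0], 25],
  [[1, 0, 0], [0, 0, 0], 25],
  [[0, 0, 0], [0, 0, 0], 25],
])

```text
t: 17.9
eef_pos: [0.5194, 0.2313, 0.0909]
ee_rot: [[-0.974, 0.044, 0.224], [0.043, 0.999, -0.009], [-0.224, 0.0, -0.975]]
force: [-0.9, -0.6, -0.7]
opening: 0.0247
gripper_force: 0.1
```

Emit:
send_rows([
  [[1, 0, 0], [0, 0, 0], 25],
  [[1, 0, 0], [0, 0, 0], 25],
  [[0, 0, 0], [0, 0, 0], 25],
])

```text
t: 18.2
eef_pos: [0.5214, 0.2313, 0.0909]
ee_rot: [[-0.974, 0.044, 0.223], [0.043, 0.999, -0.009], [-0.224, 0.0, -0.975]]
force: [-0.2, -0.9, 0.2]
opening: 0.0249
gripper_force: 0.3
```

```bash
python3 - <<'E'
from h import *
s=env.state(); print(s["eef_pos"],s["force"],s["wrist_torque"],s["qpos"].round(1))
p=env.read_camera("scene"); cv2.imwrite("pics/s7.png",cv2.resize(p["color"][120:215,270:370,::-1],None,fx=6,fy=6)); W=cloud(p); c=p["color"].astype(int)
for o in env.outline_of("long_guide",p)[:6]:
    m=o["pixels"]
    if abs(c[m].mean(0)[1]-c[m].mean(0)[0])<20: print(o["conf"],rect(W,m,.004,.1)[1:],rect(W,m,.042,.1)[1:])
E
```

```text
[0.52140888 0.23133956 0.09085156] [-0.17953736 -0.88385133  0.16886064] [-0.03208402  0.32733474 -0.01056447] [-31.4  27.9  -3.1 121.   24.4  22.5  31.5]
0.51 (((521.7398681640625, 192.5462646484375), (80.27134704589844, 55.94334030151367), 88.81059265136719), [[492.8999938964844, 153.0], [548.9000244140625, 151.8000030517578], [550.5, 232.10000610351562], [494.6000061035156, 233.3000030517578]]) (((545.1005859375, 164.23902893066406), (6.10378885269165, 23.928852081298828), 10.878856658935547), [[539.7999877929688, 175.39999389648438], [544.4000244140625, 151.89999389648438], [550.4000244140625, 153.10000610351562], [545.7999877929688, 176.60000610351562]])
```

View pics/s7.png

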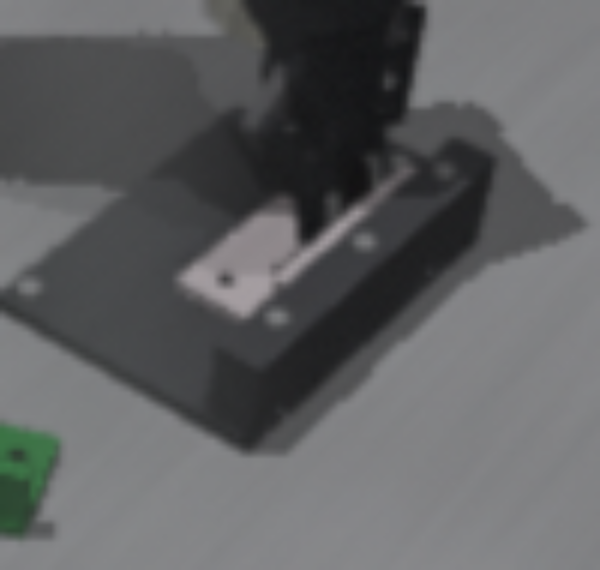

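The guide is turning back toward the fence, and the tip is in its corner at about (305,235). I'll keep going.

Emit:
send_rows([
  [[1, 0, 0], [0, 0, 0], 25],
  [[1, 0, 0], [0, 0, 0], 25],
  [[0, 0, 0], [0, 0, 0], 25],
])

```text
t: 18.6
eef_pos: [0.5224, 0.2313, 0.0907]
ee_rot: [[-0.974, 0.044, 0.222], [0.042, 0.999, -0.01], [-0.222, -0.0, -0.975]]
force: [-10.5, -0.6, 7.1]
opening: 0.0252
gripper_force: 4.7
```

Emit:
send_rows([
  [[1, 0, 0], [0, 0, 0], 25],
  [[0, 0, 0], [0, 0, 0], 25],
])

```text
t: 18.8
eef_pos: [0.5227, 0.2313, 0.0905]
ee_rot: [[-0.974, 0.043, 0.221], [0.042, 0.999, -0.01], [-0.221, -0.001, -0.975]]
force: [-15.9, -0.5, 10.5]
opening: 0.0248
gripper_force: 8.5
```

Emit:
send_rows([
  [[0.7, 0, 0], [0, 0, 0], 25],
  [[0, 0, 0], [0, 0, 0], 25],
])

```text
t: 19.0
eef_pos: [0.5228, 0.2314, 0.0905]
ee_rot: [[-0.974, 0.043, 0.22], [0.042, 0.999, -0.011], [-0.221, -0.001, -0.975]]
force: [-21.0, -1.1, 16.8]
opening: 0.0253
gripper_force: 11.2
```

Emit:
send_rows([
  [[-5, 0, 0], [0, 0, 0], 25],
  [[-5, 0, 10], [0, 0, 0], 25],
  [[0, 0, 30], [0, 0, 0], 10],
  [[0, -30, 20], [0, 0, 0], 0],
  [[0, -40, 0], [0, 0, 0], 0],
  [[0, -35, 0], [0, 0, 0], 0],
  [[6, 0, 0], [0, 0, 0], 0],
  [[0, 0, 0], [0, 0, 0], 0],
  [[0, 0, 0], [0, 0, 0], 0],
])

```text
t: 19.9
eef_pos: [0.5212, 0.1273, 0.1513]
ee_rot: [[-0.974, 0.043, 0.224], [0.042, 0.999, -0.009], [-0.224, 0.001, -0.975]]
force: [-0.3, -0.2, -0.2]
opening: -0.0001
gripper_force: 0.0
```

```bash
python3 - <<'E'
from h import *
s=env.state(); print(s["eef_pos"],s["ee_rot"].round(3).tolist(),s["force"],s["qpos"].round(1))
for n in ["scene","top"]:
    p=env.read_camera(n); cv2.imwrite(f"pics/{n}8.png",cv2.resize(p["color"][120:215,270:370,::-1],None,fx=6,fy=6)); W=cloud(p); c=p["color"].astype(int)
    for o in env.outline_of("long_guide",p)[:6]:
        m=o["pixels"]
        if abs(c[m].mean(0)[1]-c[m].mean(0)[0])<20: print(n,o["conf"],rect(W,m,.004,.1)[1:],rect(W,m,.042,.1)[1:])
E
```

```text
[0.52118018 0.1272767  0.15128096] [[-0.974, 0.043, 0.224], [0.042, 0.999, -0.009], [-0.224, 0.001, -0.975]] [-0.29597709 -0.15625398 -0.18107416] [-17.2  19.2  -7.2 124.   18.3  26.3  48. ]
scene 0.88 (((522.9974365234375, 208.60784912109375), (112.16986846923828, 54.537353515625), 87.94878387451172), [[493.70001220703125, 153.5], [548.2000122070312, 151.60000610351562], [552.2999877929688, 263.70001220703125], [497.79998779296875, 265.6000061035156]]) (((547.5494384765625, 184.852783203125), (66.46477508544922, 4.079807758331299), 88.37864685058594), [[544.5999755859375, 151.6999969482422], [548.5999755859375, 151.60000610351562], [550.5, 218.0], [546.5, 218.10000610351562]])
```

View pics/scene8.png

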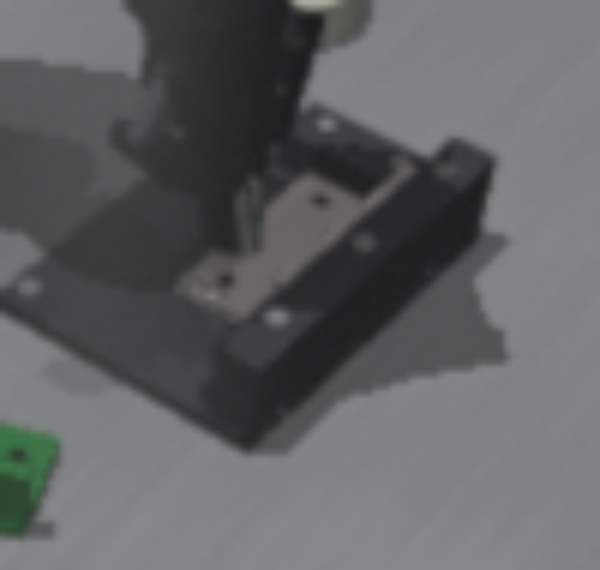

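The guide is square to the fence. Next I'll push its free end to make sure it butts against the stop.

Emit:
send_rows([
  [[0, 0, -30], [0, 0, 0], 0],
  [[0, 0, -25], [0, 0, 0], 0],
  [[0, 0, -7], [0, 0, 0], 0],
  [[0, 0, 0], [0, 0, 0], 0],
  [[0, 3, 0], [0, 0, 0], 0],
  [[0, 3, 0], [0, 0, 0], 0],
  [[0, 2, 0], [0, 0, 0], 0],
  [[0, 0, 0], [0, 0, 0], 0],
])

```text
t: 20.9
eef_pos: [0.5213, 0.1349, 0.0895]
ee_rot: [[-0.974, 0.043, 0.224], [0.043, 0.999, -0.009], [-0.225, 0.001, -0.974]]
force: [-0.6, -0.4, 0.2]
opening: -0.0002
gripper_force: 0.0
```

Emit:
send_rows([
  [[0, 1, 0], [0, 0, 0], 0],
  [[0, 1, 0], [0, 0, 0], 0],
  [[0, 0, 0], [0, 0, 0], 0],
])

```text
t: 21.2
eef_pos: [0.521, 0.1364, 0.0889]
ee_rot: [[-0.974, 0.044, 0.223], [0.043, 0.999, -0.009], [-0.224, 0.0, -0.975]]
force: [0.1, -0.4, -0.7]
opening: 0.0001
gripper_force: 0.0
```

Emit:
send_rows([
  [[0, 1, 0], [0, 0, 0], 0],
  [[0, 1, 0], [0, 0, 0], 0],
  [[0, 0, 0], [0, 0, 0], 0],
])

```text
t: 21.5
eef_pos: [0.521, 0.1385, 0.0888]
ee_rot: [[-0.974, 0.044, 0.223], [0.043, 0.999, -0.009], [-0.224, 0.0, -0.975]]
force: [1.0, 0.6, 0.6]
opening: -0.0002
gripper_force: 0.0
```

Emit:
send_rows([
  [[0, 0, -2], [0, 0, 0], 0],
  [[0, 1, 0], [0, 0, 0], 0],
  [[0, 1, 0], [0, 0, 0], 0],
  [[0, 0, 0], [0, 0, 0], 0],
])

```text
t: 21.9
eef_pos: [0.521, 0.1405, 0.0868]
ee_rot: [[-0.974, 0.044, 0.223], [0.043, 0.999, -0.009], [-0.224, 0.0, -0.975]]
force: [-0.5, -0.1, 0.9]
opening: -0.0002
gripper_force: 0.0
```

Emit:
send_rows([
  [[0, 1, 0], [0, 0, 0], 0],
  [[0, 1, 0], [0, 0, 0], 0],
  [[0, 0, 0], [0, 0, 0], 0],
])

```text
t: 22.2
eef_pos: [0.521, 0.1425, 0.0869]
ee_rot: [[-0.974, 0.044, 0.223], [0.043, 0.999, -0.009], [-0.224, 0.001, -0.975]]
force: [0.7, -1.2, -0.6]
opening: -0.0004
gripper_force: 0.0
```

Emit:
send_rows([
  [[0, 1, 0], [0, 0, 0], 0],
  [[0, 1, 0], [0, 0, 0], 0],
  [[0, 0, 0], [0, 0, 0], 0],
])

```text
t: 22.5
eef_pos: [0.521, 0.1445, 0.0869]
ee_rot: [[-0.974, 0.044, 0.223], [0.043, 0.999, -0.009], [-0.224, 0.001, -0.975]]
force: [-0.7, -0.1, 0.3]
opening: 0.0004
gripper_force: 0.0
```

Emit:
send_rows([
  [[0, 1, 0], [0, 0, 0], 0],
  [[0, 0, 0], [0, 0, 0], 0],
])

```text
t: 22.7
eef_pos: [0.5209, 0.1454, 0.0868]
ee_rot: [[-0.974, 0.044, 0.223], [0.043, 0.999, -0.009], [-0.224, 0.0, -0.975]]
force: [-0.1, 0.3, -0.6]
opening: -0.0003
gripper_force: 0.0
```

Emit:
send_rows([
  [[0, 1, 0], [0, 0, 0], 0],
  [[0, 0, 0], [0, 0, 0], 0],
])

```text
t: 22.9
eef_pos: [0.521, 0.1465, 0.0869]
ee_rot: [[-0.974, 0.044, 0.223], [0.043, 0.999, -0.009], [-0.224, 0.0, -0.975]]
force: [-0.2, -0.7, 0.3]
opening: 0.0002
gripper_force: 0.0
```

Emit:
send_rows([
  [[0, 1, 0], [0, 0, 0], 0],
  [[0, 0, 0], [0, 0, 0], 0],
])

```text
t: 23.1
eef_pos: [0.521, 0.1475, 0.0869]
ee_rot: [[-0.974, 0.044, 0.223], [0.043, 0.999, -0.009], [-0.224, 0.0, -0.975]]
force: [-0.1, 0.6, 0.6]
opening: 0.0003
gripper_force: 0.0
```

Emit:
send_rows([
  [[0, 1, 0], [0, 0, 0], 0],
  [[0, 0, 0], [0, 0, 0], 0],
])

```text
t: 23.3
eef_pos: [0.5209, 0.1484, 0.0868]
ee_rot: [[-0.974, 0.044, 0.223], [0.043, 0.999, -0.009], [-0.224, 0.0, -0.975]]
force: [-0.6, -0.2, 0.2]
opening: -0.0001
gripper_force: 0.0
```

Emit:
send_rows([
  [[0, 1, 0], [0, 0, 0], 0],
  [[0, 0, 0], [0, 0, 0], 0],
])

```text
t: 23.5
eef_pos: [0.5209, 0.149, 0.0868]
ee_rot: [[-0.974, 0.044, 0.223], [0.043, 0.999, -0.01], [-0.223, -0.0, -0.975]]
force: [-0.1, -2.9, 0.5]
opening: -0.0002
gripper_force: 1.3
```

```bash
python3 - <<'E'
from h import *
s=env.state(); print(s["eef_pos"],s["force"])
p=env.read_camera("scene"); cv2.imwrite(f"pics/s9.png",cv2.resize(p["color"][120:215,270:370,::-1],None,fx=6,fy=6)); W=cloud(p); c=p["color"].astype(int)
for o in env.outline_of("long_guide",p)[:6]:
        m=o["pixels"]
        if abs(c[m].mean(0)[1]-c[m].mean(0)[0])<20: print(o["conf"],rect(W,m,.004,.1)[1:],rect(W,m,.042,.1)[1:])
E
```

```text
[0.52094632 0.14901755 0.08682001] [-0.13382353 -2.93679134  0.49776238]
0.53 (((528.1497192382812, 208.65042114257812), (115.92762756347656, 57.64862060546875), 84.90628814697266), [[494.29998779296875, 153.5], [551.7000122070312, 148.39999389648438], [562.0, 263.79998779296875], [504.6000061035156, 268.8999938964844]]) (((550.0385131835938, 204.82484436035156), (101.35001373291016, 16.269699096679688), 81.92427825927734), [[534.9000244140625, 155.8000030517578], [551.0, 153.5], [565.2000122070312, 253.89999389648438], [549.0999755859375, 256.1000061035156]])
```

View pics/s9.png

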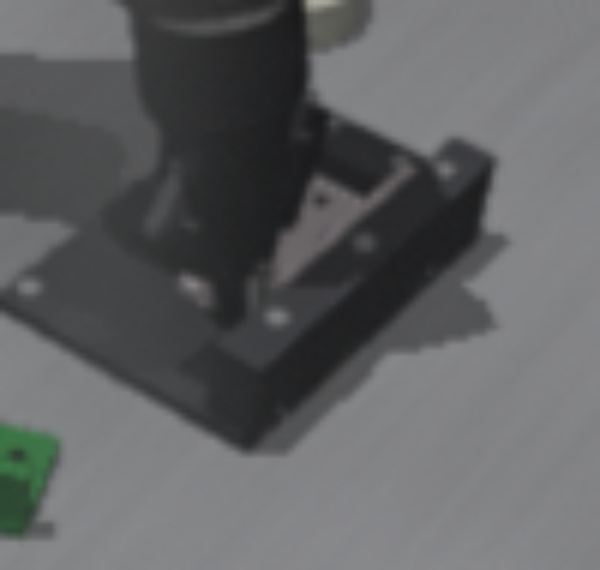

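The finger is at the free end (250,300) and contact has begun, so I'll press on until the stop reacts.

Emit:
send_rows([
  [[0, 1, 0], [0, 0, 0], 0],
  [[0, 0, 0], [0, 0, 0], 0],
  [[0, 0, 0], [0, 0, 0], 0],
])

```text
t: 23.9
eef_pos: [0.521, 0.1493, 0.0868]
ee_rot: [[-0.974, 0.045, 0.223], [0.044, 0.999, -0.011], [-0.223, -0.001, -0.975]]
force: [0.4, -7.4, 2.9]
opening: 0.0002
gripper_force: 3.8
```

Emit:
send_rows([
  [[0, 1, 0], [0, 0, 0], 0],
  [[0, 0, 0], [0, 0, 0], 0],
  [[0, 0, 0], [0, 0, 0], 0],
])

```text
t: 24.2
eef_pos: [0.5209, 0.1495, 0.0867]
ee_rot: [[-0.974, 0.046, 0.223], [0.045, 0.999, -0.012], [-0.223, -0.002, -0.975]]
force: [1.2, -11.4, 3.6]
opening: -0.0001
gripper_force: 5.8
```

Emit:
send_rows([
  [[0, -8, 0], [0, 0, 0], 0],
  [[0, 0, 30], [0, 0, 0], 0],
  [[-10, 0, 35], [0, 0, 0], 25],
  [[0, 35, 0], [0, 0, 0], 25],
  [[0, 35, 0], [0, 0, 0], 25],
  [[0, 0, -25], [0, 0, 0], 25],
  [[0, 0, -25], [0, 0, 0], 25],
  [[0, 0, -8], [0, 0, 0], 25],
  [[0, 0, 0], [0, 0, 0], 25],
  [[0, 0, 0], [0, 0, 0], 25],
])

```text
t: 25.2
eef_pos: [0.5113, 0.2134, 0.0945]
ee_rot: [[-0.974, 0.044, 0.224], [0.043, 0.999, -0.009], [-0.224, 0.001, -0.975]]
force: [-0.1, -0.2, 0.2]
opening: 0.025
gripper_force: 0.0
```

Emit:
send_rows([
  [[3, 0, -2], [0, 0, 0], 25],
  [[2, 0, 0], [0, 0, 0], 25],
  [[0, 0, 0], [0, 0, 0], 25],
])

```text
t: 25.5
eef_pos: [0.5166, 0.2133, 0.0924]
ee_rot: [[-0.974, 0.044, 0.224], [0.044, 0.999, -0.009], [-0.224, 0.001, -0.974]]
force: [0.2, 0.9, -0.2]
opening: 0.025
gripper_force: 0.0
```

Emit:
send_rows([
  [[2, 0, -0.7], [0, 0, 0], 25],
  [[1.5, 0, -0.5], [0, 0, 0], 25],
  [[0, 0, 0], [0, 0, 0], 25],
])

```text
t: 25.8
eef_pos: [0.5197, 0.2133, 0.0906]
ee_rot: [[-0.974, 0.044, 0.223], [0.043, 0.999, -0.009], [-0.224, 0.0, -0.975]]
force: [-0.1, -0.2, -0.5]
opening: 0.0251
gripper_force: 0.0
```

Emit:
send_rows([
  [[0.8, 0, -0.4], [0, 0, 0], 25],
  [[0, 0, 0], [0, 0, 0], 25],
  [[0, 0, 0], [0, 0, 0], 25],
])

```text
t: 26.1
eef_pos: [0.52, 0.2133, 0.0903]
ee_rot: [[-0.974, 0.044, 0.223], [0.043, 0.999, -0.01], [-0.223, 0.0, -0.975]]
force: [-4.3, -0.5, 6.1]
opening: 0.0252
gripper_force: 2.9
```

Emit:
send_rows([
  [[0.6, 0, -0.3], [0, 0, 0], 25],
  [[0, 0, 0], [0, 0, 0], 25],
  [[0, 0, 0], [0, 0, 0], 25],
])

```text
t: 26.4
eef_pos: [0.5201, 0.2134, 0.0901]
ee_rot: [[-0.974, 0.044, 0.223], [0.042, 0.999, -0.01], [-0.223, -0.0, -0.975]]
force: [-9.5, -0.1, 14.6]
opening: 0.0252
gripper_force: 6.9
```

Emit:
send_rows([
  [[0.4, 0, 0.1], [0, 0, 0], 25],
  [[0, 0, 0], [0, 0, 0], 25],
  [[0, 0, 0], [0, 0, 0], 25],
  [[0, 0, 0], [0, 0, 0], 25],
])

```text
t: 26.8
eef_pos: [0.5205, 0.2134, 0.0901]
ee_rot: [[-0.974, 0.044, 0.223], [0.042, 0.999, -0.01], [-0.223, -0.0, -0.975]]
force: [-8.3, -0.5, 12.2]
opening: 0.025
gripper_force: 6.1
```

Emit:
send_rows([
  [[0, 0, 0], [0, 0, 0], 25],
  [[0, 0, 0], [0, 0, 0], 25],
  [[0, 0, 0], [0, 0, 0], 25],
])

```text
t: 27.1
eef_pos: [0.5205, 0.2134, 0.0901]
ee_rot: [[-0.974, 0.044, 0.223], [0.042, 0.999, -0.01], [-0.223, -0.0, -0.975]]
force: [-8.9, -0.9, 12.1]
opening: 0.0247
gripper_force: 6.1
```

Emit:
send_rows([
  [[0.6, 0, 0.1], [0, 0, 0], 25],
  [[0, 0, 0], [0, 0, 0], 25],
  [[0, 0, 0], [0, 0, 0], 25],
])

```text
t: 27.4
eef_pos: [0.5213, 0.2134, 0.0902]
ee_rot: [[-0.974, 0.044, 0.223], [0.042, 0.999, -0.01], [-0.223, 0.0, -0.975]]
force: [-6.7, -1.4, 8.6]
opening: 0.025
gripper_force: 4.9
```

Emit:
send_rows([
  [[0.6, 0, 0.1], [0, 0, 0], 25],
  [[0, 0, 0], [0, 0, 0], 25],
  [[0, 0, 0], [0, 0, 0], 25],
])

```text
t: 27.7
eef_pos: [0.5215, 0.2135, 0.0902]
ee_rot: [[-0.974, 0.043, 0.222], [0.042, 0.999, -0.01], [-0.222, -0.0, -0.975]]
force: [-9.1, -1.0, 11.9]
opening: 0.0251
gripper_force: 6.7
```

Emit:
send_rows([
  [[0.7, 0, 0.3], [0, 0, 0], 25],
  [[0, 0, 0], [0, 0, 0], 25],
  [[0, 0, 0], [0, 0, 0], 25],
])

```text
t: 28.0
eef_pos: [0.5217, 0.2134, 0.0902]
ee_rot: [[-0.974, 0.043, 0.221], [0.042, 0.999, -0.01], [-0.222, -0.001, -0.975]]
force: [-12.6, -0.2, 10.0]
opening: 0.0249
gripper_force: 8.4
```

Emit:
send_rows([
  [[0.5, 0, 0], [0, 0, 0], 25],
  [[0, 0, 0], [0, 0, 0], 25],
  [[0, 0, 0], [0, 0, 0], 25],
])

```text
t: 28.3
eef_pos: [0.5218, 0.2134, 0.0902]
ee_rot: [[-0.974, 0.043, 0.221], [0.042, 0.999, -0.01], [-0.221, -0.001, -0.975]]
force: [-16.3, -0.3, 14.7]
opening: 0.0252
gripper_force: 10.3
```

Emit:
send_rows([
  [[-0.5, 0, 0], [0, 0, 0], 25],
  [[0, 0, 0], [0, 0, 0], 25],
  [[0, 0, 0], [0, 0, 0], 25],
  [[0, 0, 0], [0, 0, 0], 25],
])

```text
t: 28.7
eef_pos: [0.5217, 0.2134, 0.0902]
ee_rot: [[-0.974, 0.043, 0.221], [0.042, 0.999, -0.01], [-0.222, -0.001, -0.975]]
force: [-12.8, 1.2, 10.1]
opening: 0.0249
gripper_force: 8.4
```

```bash
python3 - <<'E'
from h import *
p=env.read_camera("scene"); f=[env.state()["force"]]; W=cloud(p); c=p["color"].astype(int)
for o in env.outline_of("long_guide",p)[:6]:
        m=o["pixels"]; f.append(env.state()["force"])
        if abs(c[m].mean(0)[1]-c[m].mean(0)[0])<20: print(o["conf"],rect(W,m,.004,.1)[1:],rect(W,m,.042,.053)[1:])
for _ in range(4): env.read_camera("top"); f.append(env.state()["force"])
print(np.round(f,1),env.state()["t"])
E
```

```text
0.75 (((522.2453002929688, 184.5782470703125), (63.05971145629883, 57.9765739440918), 86.19937133789062), [[491.20001220703125, 155.0], [549.0999755859375, 151.1999969482422], [553.2999877929688, 214.10000610351562], [495.3999938964844, 218.0]]) (((547.0040283203125, 185.1077880859375), (58.69585418701172, 4.656228065490723), 84.9408950805664), [[542.0999755859375, 156.10000610351562], [546.7000122070312, 155.6999969482422], [551.9000244140625, 214.10000610351562], [547.2999877929688, 214.5]])
0.32 (((504.4945068359375, 195.46099853515625), (204.1776123046875, 152.72756958007812), 87.22721862792969), [[423.29998779296875, 97.19999694824219], [575.7999877929688, 89.80000305175781], [585.7000122070312, 293.70001220703125], [433.20001220703125, 301.1000061035156]]) (((563.3865356445312, 190.17758178710938), (198.0689239501953, 33.322383880615234), 88.05130004882812), [[543.4000244140625, 91.80000305175781], [576.7000122070312, 90.5999984741211], [583.4000244140625, 288.6000061035156], [550.0999755859375, 289.70001220703125]])
[[-12.2   0.2   9.7]
 [-13.4  -0.1   9. ]
 [-13.4  -0.1   9. ]
 [-13.4  -0.1   9. ]
 [-13.4  -0.1   9. ]
 [-13.4  -0.1   9. ]
 [-13.4  -0.1   9. ]
 [-12.7   0.6  10.7]
 [-13.1  -0.7  10.5]
 [-12.6   0.7  10.3]
 [-13.4   0.4  10.6]] 29.0
```

Emit:
send_rows([
  [[0, 0, -0.15], [0, 0, 0], 25],
  [[0, 0, 0], [0, 0, 0], 25],
  [[0, 0, 0], [0, 0, 0], 25],
  [[0, 0, 0], [0, 0, 0], 25],
])

```text
t: 29.4
eef_pos: [0.5217, 0.2134, 0.0902]
ee_rot: [[-0.974, 0.043, 0.221], [0.042, 0.999, -0.01], [-0.222, -0.001, -0.975]]
force: [-13.5, 0.4, 13.1]
opening: 0.0252
gripper_force: 9.4
```

```bash
python3 - <<'E'
from h import *
f=[]
for _ in range(8): env.read_camera("top"); f.append(env.state()["force"])
print(np.round(f,1),np.mean(f,0),env.state()["t"],env.state()["qpos"].round(1))
E
```

```text
[[-14.6   0.   13.1]
 [-13.7   0.6  12.5]
 [-14.3  -0.5  11.5]
 [-13.7   0.5  12.8]
 [-13.6  -0.1  12.8]
 [-13.   -0.3  13.1]
 [-14.2  -0.2  13. ]
 [-13.9  -1.   13.2]] [-13.86344992  -0.12286471  12.74543974] 29.8 [-29.2  27.5  -3.7 121.8  24.8  22.   32.9]
```

Emit:
send_rows([
  [[-0.15, 0, 0], [0, 0, 0], 25],
  [[0, 0, 0], [0, 0, 0], 25],
  [[0, 0, 0], [0, 0, 0], 25],
  [[0, 0, 0], [0, 0, 0], 25],
])

```text
t: 30.2
eef_pos: [0.5217, 0.2134, 0.0902]
ee_rot: [[-0.974, 0.043, 0.222], [0.042, 0.999, -0.01], [-0.222, -0.0, -0.975]]
force: [-12.9, 0.1, 12.7]
opening: 0.0247
gripper_force: 8.8
```

```bash
python3 - <<'E'
from h import *
f=[]
for _ in range(6): env.read_camera("top"); f.append(env.state()["force"])
m=np.mean(f,0); print(m)
if 11<-m[0]<14 and 10.7<m[2]<14: print(env.hand_in())
E
```

```text
[-12.68734188  -0.09907452  11.94501678]
the job is handed in; nothing more can be done
None
```

I handed the job in at about 30 s: the long guide stands on the plate, butted to the stop and against the fence, and the arm is still pushing about 12.7 N towards the fence and 11.9 N towards the plate. It skewed about 7° on the first slide, and I squared it with a push nearer the stop.

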